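Lock the tilted bin and snap the grater into its clips

ROBOT

A 6-joint arm with a two-finger parallel gripper is mounted at the origin on the work surface. World frame = base frame: x ahead of the robot, y to its left, z up, the work surface at z = 0. Lengths are in mm, angles in degrees, forces in N, time in s.
With the tool pointing down it reaches from about 350 to 850 mm from the base axis. Payload 8.1 kg.
Tool frame: the origin (TCP) lies between the finger pads; the fingertips stand 22 mm ahead of it and the grasp point (between the pads) lies 3 mm ahead of it; z points along the fingers, y is the line along which they close (so a half turn about z gives the same grasp; the last joint's range is limited). The gripper opens to 85 mm and grips with 20 to 120 N. Pads are 22 mm wide; open, the fingers measure 114 mm over their backs; the gripper's body (76 mm by 85 mm) begins 54 mm behind the grasp point. The pads swing forward as they close: fully open they stand 13 mm farther back than shut.
Start: joints at [66.44, 7.471, 85.268, -0, 87.261, -4.893], TCP at [192.019, 568.449, 253.292] pointing down, gripper open.
Joint ranges: [-169.43, 169.43], [-51.17, 129.36], [1.28, 143.12], [-76.62, 256.62], [0, 156.53], [-152.29, 152.29]. Speed limits (degrees/s): [136.94, 136.94, 159.86, 180, 180, 180].

INTERFACE

Orientations are given as [roll, pitch, yaw] about the fixed x, y, z axes, in that order (R = Rz(yaw) Ry(pitch) Rx(roll)).
In Python, from bench import sense, snapshot, calibration, hand_in gives the robot as it stands.
- The arm moves only by the shell command python3 -m crank 'ROWS' [FORCE]. ROWS is JSON, a list of rows, each a list of 5 numbers: the shift along the tool's x, y, z in cm, then the turn about the tool's z in rad, then the finger opening in cm, from 0 to 8.54. A call has 1 to 20 rows; each row is the pose to reach, as a shift and turn from the pose commanded when the call began, along the tool's axes at that moment; what a row does not reach only later rows make up. A row lasts 1/10 s, in which the tool goes at most 50 mm and 8.59 degrees, less where a joint would pass 70% of its speed; a pose out of reach is approached as far as the arm can. A call with a gripper value outside its range is refused whole. The fingers move at their own pace and stop on an object; FORCE is the grip in N (left out, the last holds). Time passes only in rows, so rows that repeat a pose let the fingers close. It gives the time, the measured TCP pose, the force, the opening and the grip force at its end, in the units of the state.
- sense(): the state, without advancing time (a new reading comes with each control period).
- snapshot(name): name is "side" or "top"; returns (picture, depth): 420x560x3 uint8, red, green, blue; 420x560 float32, mm along the optical axis (not along the pixel's ray), 0 where there is no reading.
- calibration(name): a dict with "fovy" (degrees; the focal length in pixels is half the picture's height over the tangent of half this angle, whatever the lens; pixels are square), "cx", "cy" (the principal point, pixels), "k1" (the pictures are not rectified: a ray, as slopes to the right and down, at radius r is drawn at 1 + k1 r^2 times it, then the intrinsics apply), "rvec" (rotation vector, rad) and "tvec" (3), from world to camera coordinates, as OpenCV has them. Camera axes: x right, y down, z forward; pixel columns grow to the right and rows downward; lengths in mm; the calibration is good to about 2 mm. A picture is of the moment at which its call begins. calibration takes no time and is no camera call.
- hand_in(): hands the job in; it is judged then, once.
The state is a dict: "time": time; "joint_pos": joint angles; "qd": joint speeds; "joint_efforts": joint torques, N m; "tool_pos": TCP position; "tcp_rot": TCP orientation; "ft_force": force on the tool from outside, world axes, zero at the start; "wrist_torque": the same for the moment, N m; "finger_gap": finger opening in mm; "grip_force": force on a finger pad.
Only numpy, scipy, OpenCV 4.12 (cv2) and the standard library are available. Lean on these libraries where they do the work, as an engineer would, in place of code of your own. Each camera call takes 0.05 s, during which the arm holds its last target. There are 200 camera calls.

TASK

The ash bin over the draining board is tilted out: first turn the brass lock collar on its hinge to the red locked mark, then pick up the green rasp grater and press it, grip outwards, down between the two steel spring clips in the bin's large section until both clips have snapped over its ends and it lies fully home on the bin's floor. Let go of it there with the collar still locked, leave the bin tilted just as it stands, and do not push the garlic keeper, dish brush, soap bottle or salt jar about.

Things in the scene. Friction and masses are not known exactly. Their poses are not given: they have to be found in the camera images.
- unit: steel draining board 460 x 275 mm with two ash side panels (tops 155 mm above the counter) carrying the bin. Fixed. Origin on the counter under the bin's hinge line, midway between the clips; x level, from the bin's front (near the robot) to its back; y along the hinge line, to the collar's side. The hinge line is level, 85 mm above the counter.
- bin (a joint): tilt of the pale ash bin in rad: 0 is floor level; starts at 0.40 to 0.60, tilted forward, so its floor slopes up towards its back. A stiff hinge holds it; it yields only to over 6 N m (more than 50 N on the floor). Outside 180 mm up the slope, 310 mm wide, walls 60 mm above the floor's top.
- seat (a point): place for the grater: on the top of the bin's floor midway between the clips, 88 mm up the slope from the hinge line. Axes turn with the bin: x up the sloping floor to the back, y along the clip line (as the unit's y), z the floor's outward normal. Large section: x -76 to +82 mm, y -97 to +112 mm from here; an empty side section lies beyond at -y.
- ledge (a point): middle of the top edge, facing the seat, of a grey ledge 10 mm high and 100 mm long on the bin's floor; it keeps the grater from slipping downhill and clears a centred grater by 6 mm.
- clip_l (a joint): outward travel (m) of the steel spring clip at +y of the seat, 0 at rest, at most 0.012, spring 350 N/m preloaded to 1.8 N. A leaf 40 mm wide in x, about 35 mm high, with a round inward nose (radius 4 mm, along x), its axis 21 mm above the floor and 74 mm from the seat in y: 140 mm free between both noses. Seated it reads about 0.001.
- clip_r (a joint): the same for the equal clip at -y of the seat. Pressing the grater in along the seat's -z takes about 5 N; the clips spread by 5 mm and, in the last 5 mm of the way, snap back over the grater's upper chamfers and then hold it down on the floor.
- grater: green plastic rasp grater, black spine grip up, 140 g. Origin: centre of its flat underside, z up. Plate 150 mm (y) x 44 mm (x) x 21 mm; each end slants from 65 mm at the bottom to 75 mm at 14 mm height and above 16 mm back to 70 mm at the top. Spine 18 mm (x) x 90 mm (y), 21 to 58 mm above the underside: grip across x. Either end fits either clip. Seated, origin and z match the seat's.
- collar (a joint): angle of the brass lock collar about the hinge line, rad: 0 open (white mark), 1.20 red locked mark, hard stop at 1.28; starts at 0 to 0.35; friction 0.12 N m holds it. Growing angle swings the lever up and over towards the bin's back (unit's +x): it leans 0.45 minus angle from upright towards the front. Marks: pegs on the side panel, 62 mm from the hinge line.
- lever_tip (a point): middle of the red-capped end of the collar's lever, 85 mm from the hinge line. The lever is a bar 16 mm wide along the hinge line, 10 mm thick, on a collar of 22 mm radius. It stands 182 mm from the seat in y, 42 mm outside the ash side panel (which reaches 65 mm in front of and 190 mm behind the hinge line). Push it from its front or pinch it across its width.
- keeper: white ceramic garlic keeper, 112 mm across, 124 mm high, origin under its centre; leave it alone
- soap: amber soap bottle, 68 mm across, 190 mm high, origin under its centre; leave it alone
- salt: salt jar with a wooden cap, 76 mm across, 110 mm high, origin under its centre; leave it alone
- brush: dish brush lying on the counter, 200 mm long; leave it alone
There are look-alikes about, which are no part of the job. Of the things that look like the grater, take the one that is farthest to the robot's right at the start.

How it is judged (in metres and radians):
On the way, in this order (a step that is already met when the one before it is completed fails the run):
1. the collar is turned to the red locked mark (value of joint collar above 1.08 rad), for 0.2 s.
2. the grater is snapped between both clips, fully home on the bin's floor (z of grater in the frame of seat between -0.004 and 0.003 m and x of grater in the frame of seat between -0.015 and 0.015 m and y of grater in the frame of seat between -0.006 and 0.006 m and angle between the z axis of grater and the z axis of seat, either way round below 0.08 rad and angle between the y axis of grater and the y axis of seat, either way round below 0.12 rad), for 0.2 s.
At the end, for the whole second after the job is handed in: Collar at the red mark (joint at least 1.08 rad). Grater home between the clips, released and at rest: underside within 3 mm of the bin's floor, within 6 mm of the seat along the clip line and 15 mm across it, flat within 0.08 rad, turned within 0.12 rad of the clip line (all of step 2 and value of joint collar above 1.08 rad and linear speed of grater below 0.02 m/s and contact force between the fingers and grater below 0.1 N); the robot touches nothing.
It fails at once if the bin is forced away from where it stands (seat moved more than 12 mm) (distance of seat from where it was at the start of the episode above 0.012 m).
It fails at once if keeper, brush, soap or salt is pushed more than 30 mm (distance of any of keeper, soap, salt, brush from where it was at the start of the episode above 0.03 m).
It also fails if it takes over 56 s, if anything falls off the work surface, if the arm or the gripper's body presses on something with over 40 N, if the wrist force passes 120 N, or if a joint passes its speed limit or range.

## Working session

There is one attempt and no reset: what is moved stays moved. The work goes in short steps, Python scripts to look and compute and a shell command to move; the robot and the scene stay as the last step left them, time stands still between calls to the robot, and variables do not carry over. Pictures are saved under pics/ and viewed, at most 10 in all, crops included, and the job is handed in when it is done.

```bash
ls; mkdir -p pics; cat > h.py <<'E'
import numpy as np, cv2
from bench import sense, snapshot, calibration
def cam(n):
    c=calibration(n); f=210/np.tan(np.radians(c["fovy"])/2)
    R=cv2.Rodrigues(np.array(c["rvec"],float))[0]; t=np.array(c["tvec"],float).ravel()
    return f,c["cx"],c["cy"],c["k1"],R,t
def slopes(n,uv):
    f,cx,cy,k1,R,t=cam(n); uv=np.atleast_2d(np.array(uv,float))
    d=(uv-[cx,cy])/f; s=d.copy()
    for _ in range(20): s=d/(1+k1*(s**2).sum(1,keepdims=True))
    return s
def ray(n,uv):
    f,cx,cy,k1,R,t=cam(n); s=slopes(n,uv); d=np.c_[s,np.ones(len(s))]@R
    return -R.T@t, d
def onz(n,uv,z):
    o,d=ray(n,uv); return o+d*((z-o[2])/d[:,2])[:,None]
def withdepth(n,uv,dep):
    o,d=ray(n,uv); return o+d*np.atleast_1d(dep)[:,None]
def cloud(n,dep):
    v,u=np.mgrid[:420,:560]; P=withdepth(n,np.c_[u.ravel(),v.ravel()],dep.ravel()).reshape(420,560,3)
    P[dep<=0]=np.nan; return P
def proj(n,P):
    f,cx,cy,k1,R,t=cam(n); q=np.atleast_2d(P)@R.T+t; s=q[:,:2]/q[:,2:]; s=s*(1+k1*(s**2).sum(1,keepdims=True))
    return s*f+[cx,cy]
E
python3 - <<'E'
from h import *
for n in("side","top"):
    p,d=snapshot(n); np.savez(n+"0.npz",p=p,d=d); cv2.imwrite(f"pics/{n}0.png",p[...,::-1]); print(n,calibration(n),ray(n,[280,210])[0])
print(sense())
E
```

```text
pics
side {'fovy': 49.514115464046284, 'cx': 283.0405189454692, 'cy': 202.70375937262673, 'k1': -0.11216332467299746, 'rvec': array([ 2.01077622, -0.52434651,  0.3180123 ]), 'tvec': array([-419.46040151,  247.79480338, 1141.2212968 ])} [ -71.7664126  -979.31029056  758.6410733 ]
top {'fovy': 53.27028889559926, 'cx': 272.5701049141403, 'cy': 208.8566545722551, 'k1': 0.03464461154367052, 'rvec': array([ 2.10316851, -2.1466363 ,  0.19836934]), 'tvec': array([  16.93649114,  527.40083952, 1273.46641729])} [ 284.47855998   10.22804609 1348.74850962]
{'time': 0.1, 'joint_pos': array([ 6.64401188e+01,  7.51183096e+00,  8.53211976e+01,  4.50572675e-04,
        8.72621621e+01, -4.89396923e+00]), 'qd': array([ 0.01910537, -0.04045023, -0.15557361, -0.0300196 ,  0.05616298,
       -0.02827946]), 'joint_efforts': array([ 1.33746007e-04, -5.70939696e+01, -5.01949275e+01, -2.12780328e-04,
        7.86923716e-03,  1.12224761e-04]), 'tool_pos': array([191.83548004, 568.03394451, 252.35601356]), 'tcp_rot': array([-1.79905195e+02, -8.56928812e-03,  1.61334059e+02]), 'ft_force': array([ 0.03923943, -0.74227553,  0.42393341]), 'wrist_torque': array([0.01281516, 0.02132338, 0.00470097]), 'grip_force': 0.0, 'finger_gap': 85.37968679340707}
```

View pics/side0.png

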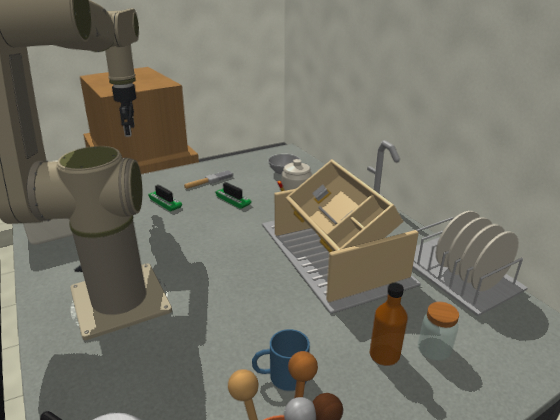

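View pics/top0.png

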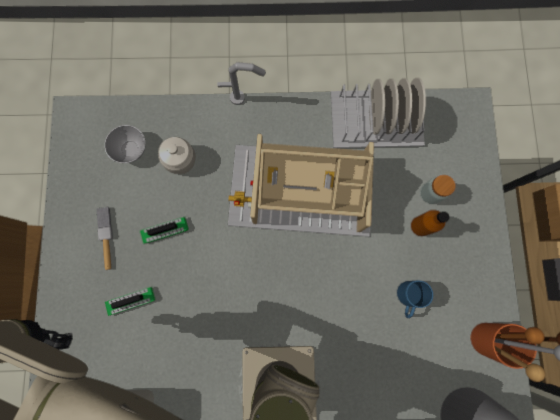

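The top view shows two green graters, A (164,231) and B (130,301), with the bin at (313,183) and the brass collar at about (240,199). In this view the robot's right is picture right, so A fits the description. I'll confirm that with measurements and a crop.

```bash
python3 - <<'E'
from h import *
z=np.load("top0.npz"); p,d=z["p"],z["d"]
hsv=cv2.cvtColor(p,cv2.COLOR_RGB2HSV)
g=cv2.inRange(hsv,(45,90,50),(85,255,255)); 
g2=cv2.morphologyEx(g,cv2.MORPH_CLOSE,np.ones((9,9)))
for c in cv2.findContours(g2,cv2.RETR_EXTERNAL,cv2.CHAIN_APPROX_NONE)[0]:
    if cv2.contourArea(c)<60: continue
    pts=onz("top",c[:,0,:],15)[:,:2].astype(np.float32)
    print("green",cv2.boundingRect(c),cv2.minAreaRect(pts))
P=cloud("top",d)
def show(uv): 
    u,v=uv; print(uv,np.round(np.nanmedian(P[v-1:v+2,u-1:u+2].reshape(-1,3),0)))
for uv in [(164,231),(130,301),(313,170),(290,180),(305,200),(320,160),(259,140),(253,218),(374,150),(369,225),(240,199),(300,188),(273,177),(329,180),(175,155),(125,145)]: show(uv)
a=cv2.resize(p[120:245,225:390],None,fx=4.4,fy=4.4,interpolation=cv2.INTER_CUBIC)
cv2.imwrite("pics/bin.png",a[...,::-1])
b=cv2.resize(p[210:320,95:200],None,fx=5,fy=5,interpolation=cv2.INTER_CUBIC)
s=np.load("side0.npz")["p"]; s=cv2.resize(s[150:300,240:420],None,fx=4,fy=4,interpolation=cv2.INTER_CUBIC)
cv2.imwrite("pics/gr.png",b[...,::-1]); cv2.imwrite("pics/sbin.png",s[...,::-1])
E
```

```text
green (105, 301, 11, 15) ((233.59683227539062, 519.5912475585938), (39.92853546142578, 28.640792846679688), 46.262535095214844)
green (141, 287, 14, 15) ((269.1707763671875, 398.6673889160156), (43.54273986816406, 36.41242218017578), 23.910463333129883)
green (140, 230, 19, 14) ((446.7968444824219, 409.15118408203125), (63.35029983520508, 33.862796783447266), 56.914363861083984)
green (161, 217, 28, 22) ((479.96881103515625, 326.67059326171875), (45.80766296386719, 90.43830108642578), 16.579118728637695)
(164, 231) [466. 350.  35.]
(130, 301) [254. 440.  56.]
(313, 170) [ 623. -116.  150.]
(290, 180) [598. -47. 133.]
(305, 200) [544. -93. 100.]
(320, 160) [ 648. -135.  170.]
(259, 140) [718.  43. 153.]
(253, 218) [487.  65. 121.]
(374, 150) [ 731. -339.   -1.]
(369, 225) [ 458. -270.  152.]
(240, 199) [546. 103. 112.]
(300, 188) [574. -77. 130.]
(273, 177) [599.   3. 169.]
(329, 180) [ 586. -158.  172.]
(175, 155) [693. 304. 104.]
(125, 145) [764. 496.   4.]
```

View pics/bin.png

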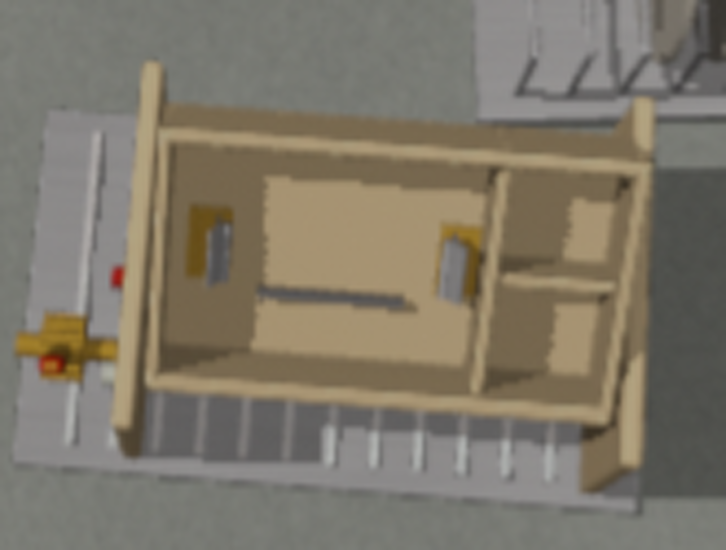

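View pics/gr.png

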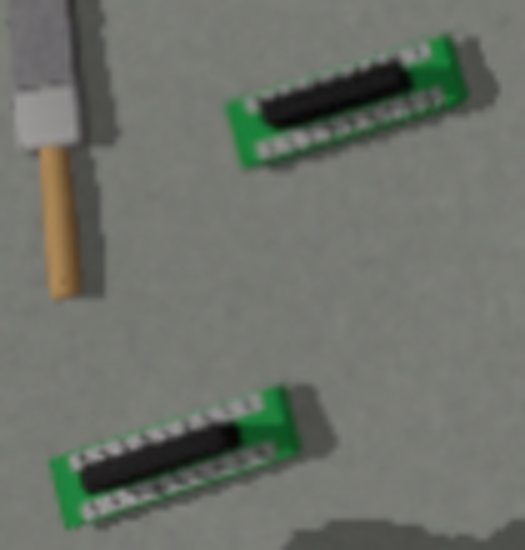

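View pics/sbin.png

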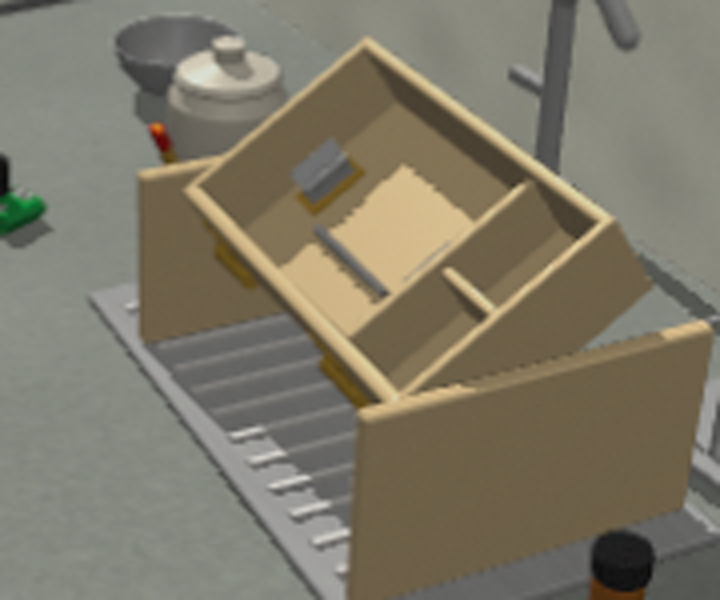

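```bash
cat > m.py <<'E'
from h import *
z=np.load("top0.npz"); p,d=z["p"],z["d"]; zs=np.load("side0.npz"); ps,ds=zs["p"],zs["d"]
hsv=cv2.cvtColor(p,cv2.COLOR_RGB2HSV).astype(int); P=cloud("top",d); Q=cloud("side",ds)
v,u=np.mgrid[:420,:560]
def box(m,a,b,c,e): return m&(u>=a)&(u<=b)&(v>=c)&(v<=e)
print("counter z top/side",np.nanmedian(P[260:280,200:350,2]),np.nanmedian(Q[250:290,180:240,2]))
# grater A
r=lambda m,zz,n="top":cv2.minAreaRect(onz(n,np.c_[u[m],v[m]],zz)[:,:2].astype(np.float32))
near=np.hypot(P[...,0]-465,P[...,1]-352)<110
print("spine depth",np.nanmedian(P[near&(P[...,2]>50)],0),"max z",np.nanpercentile(P[near&(P[...,2]>30),2],95))
print("spine rect",r(near&(P[...,2]>50),58)); 
pl=near&(P[...,2]>12)&(P[...,2]<30); pl=near&(P[...,2]>12)
q=P[pl][:,:2].astype(np.float32); print("plate",cv2.minAreaRect(q),q.shape)
nq=np.hypot(Q[...,0]-465,Q[...,1]-352)<110
for lo in(50,): 
  q=Q[nq&(Q[...,2]>lo)]; print("side spine",q.mean(0),cv2.minAreaRect(q[:,:2].astype(np.float32)))
q=Q[nq&(Q[...,2]>14)&(Q[...,2]<75)]; print("side plate",cv2.minAreaRect(q[:,:2].astype(np.float32)))
# panels
for nm,bx in(("L",(246,266,132,228)),("R",(360,378,138,235))):
    m=box(abs(P[...,2]-155)<6,*bx)&(hsv[...,0]<30)&(hsv[...,1]>40); print(nm,m.sum(),r(m,155),np.nanmedian(P[m],0))
# floor plane
fl=box(d>0,288,325,165,183)|box(d>0,288,325,194,200)
q=P[fl]; c=q.mean(0); U,S,V=np.linalg.svd(q-c); n=V[2]*np.sign(V[2,2]); print("floor c",c,"n",n,"tilt",np.arccos(n[2]),"az",np.degrees(np.arctan2(n[1],n[0])),"rms",S[2]/len(q)**.5)
# red
for nm,pic,C,bx in(("top",p,P,(225,262,175,212)),("side",ps,Q,(270,295,175,200))):
    h=cv2.cvtColor(pic,cv2.COLOR_RGB2HSV).astype(int)
    m=box(((h[...,0]<8)|(h[...,0]>172))&(h[...,1]>170)&(h[...,2]>70),*bx).astype(np.uint8)
    n_,lab,st,ce=cv2.connectedComponentsWithStats(m)
    for i in range(1,n_): print(nm,st[i],ce[i],np.nanmedian(C[lab==i],0))
E
python3 m.py
```

```text
counter z top/side -0.3544492256248759 -0.37259898570187033
spine depth [473.08624618 353.69580222  56.50509131] max z 60.799616047840914
spine rect ((473.1214599609375, 353.4781799316406), (18.659576416015625, 88.77178192138672), 16.384830474853516)
plate ((473.8851318359375, 354.6363525390625), (45.465293884277344, 149.8411865234375), 16.764326095581055) (659, 2)
side spine [474.72237507 348.10224177  57.02853157] ((476.6871032714844, 351.86871337890625), (24.304533004760742, 88.76993560791016), 15.188334465026855)
side plate ((473.8009033203125, 352.42364501953125), (52.38727951049805, 152.0217742919922), 19.631574630737305)
L 464 ((611.3793334960938, 41.9307861328125), (38.85878372192383, 250.61654663085938), 84.70452880859375) [610.15665547  52.44185557 154.14008832]
R 387 ((580.7159423828125, -267.432373046875), (35.77151870727539, 251.3199005126953), 84.47906494140625) [ 548.63813286 -273.36403695  154.07622235]
floor c [596.46767147 -96.66700851 133.64174033] n [-0.54747524  0.06658691  0.83416848] tilt 0.5841729883295688 az 173.0654364276346 rms 3.2240403862790386
top [251 181   2   4   6] [251.5 182.5] [592.19121493  67.56617916 136.84186284]
top [234 201   1   2   2] [234.  201.5] [529.60940069 117.23728149 165.88995411]
top [236 201   3   2   4] [237.25 201.25] [531.27182112 107.32817274 164.25886058]
side [278 183   4   5  12] [279.91666667 184.91666667] [528.39630754 104.09119803 156.03342626]
```

```bash
cat >> m.py <<'E'
print("-----")
o=np.array([596.5,-96.7,133.6])
reg=box(d>0,248,378,132,225)&(hsv[...,0]<30)&(hsv[...,1]>40)
w=(P-o)@n
m=reg&(w>50)&(w<70)&(P[...,2]>90)
for it in range(4):
    ey=np.array([np.sin(np.radians(6)),np.cos(np.radians(6)),0]); 
    q=P[m]; c=np.median(q,0); A=np.c_[q[:,:2],np.ones(len(q))]
    k=np.linalg.lstsq(A,q[:,2],rcond=None)[0]
    nn=np.array([-k[0],-k[1],1]); nn/=np.linalg.norm(nn)
    res=np.abs((P-c)@nn - np.median((q-c)@nn)); m=reg&(res<5)&(P[...,2]>90)
az=np.arctan2(-nn[1],-nn[0]); tilt=np.arccos(nn[2]); print("rim n",nn,"yaw",np.degrees(az),"tilt",tilt,m.sum(), "rim-floor",(np.median(P[m],0)-o)@nn)
def frame(yaw,t):
    ex=np.array([np.cos(yaw)*np.cos(t),np.sin(yaw)*np.cos(t),np.sin(t)]); ey=np.array([-np.sin(yaw),np.cos(yaw),0]); return ex,ey,np.cross(ex,ey)
ex,ey,ez=frame(az,tilt); q=P[m]; X=np.c_[(q-o)@ex,(q-o)@ey]; mm=cv2.morphologyEx(m.astype(np.uint8),cv2.MORPH_OPEN,np.ones((2,2)))>0
q=P[mm]; X=np.c_[(q-o)@ex,(q-o)@ey]
print("rim ext",np.percentile(X,[0.5,99.5],0))
# panel outer edges
for nm,bx,sg in(("L",(240,266,128,228),1),("R",(360,382,138,238),-1)):
    mk=box(abs(P[...,2]-155)<7,*bx)&(hsv[...,0]<30)&(hsv[...,1]>40)&(hsv[...,1]<140)
    pts=onz("top",np.c_[u[mk],v[mk]],155)[:,:2]; E=[]
    for x in np.arange(490,720,4):
        s=pts[abs(pts[:,0]-x)<2]
        if len(s)>1: E.append([x,(s[:,1]*sg).max()*sg])
    E=np.array(E); k=np.polyfit(E[:,0],E[:,1],1)
    for _ in range(3):
        rr=E[:,1]-np.polyval(k,E[:,0]); E=E[abs(rr)<4]; k=np.polyfit(E[:,0],E[:,1],1)
    print(nm,"yaw",np.degrees(np.arctan(k[0])),"y at x=600",np.polyval(k,600),len(E), "x range",pts[:,0].min(),pts[:,0].max())
# greys: clips, ledge
gm=reg*0+(box(d>0,266,336,160,195)&(hsv[...,1]<45)).astype(np.uint8)
n_,lab,st,ce=cv2.connectedComponentsWithStats(gm.astype(np.uint8))
for i in range(1,n_):
    if st[i,4]>12:
        q=P[lab==i]; loc=np.c_[(q-o)@ex,(q-o)@ey,(q-o)@ez]; print(st[i],"mean",q.mean(0),"loc min/max",np.percentile(loc,[3,50,97],0).round(1).tolist())
E
python3 m.py | sed -n '/-----/,$p'
```

```text
-----
rim n [-0.5470142   0.05437365  0.83535559] yaw -5.6765994858978726 tilt 0.5820169851851268 1210 rim-floor 59.29443826491789
rim ext [[nan nan]
 [nan nan]]
L yaw -5.710267308629992 y at x=600 60.81364554082769 58 x range 487.888023006838 736.9029755679949
R yaw -5.439792713497947 y at x=600 -285.8571085162717 49 x range 454.9178333370416 704.6059401078124
[272 171   6  14  61] mean [ 5.99008314e+02 -3.89280064e-01  1.63024837e+02] loc min/max [[-7.4, 89.9, 21.7], [10.5, 96.2, 28.0], [28.8, 102.3, 36.7]]
[325 174   6  15  70] mean [ 584.30073792 -154.74599843  164.13369242] loc min/max [[-7.9, -64.8, 20.8], [11.3, -59.3, 28.0], [29.8, -52.4, 37.2]]
[284 185  32   5  60] mean [576.51720233 -75.02284597 131.27842574] loc min/max [[-23.4, -25.0, 5.4], [-19.4, 19.1, 10.3], [-16.6, 63.4, 14.2]]
```

The crops show the grey clips at crop (217,250) and (455,265), the ledge at (335,298) and the brass lever's red cap at (52,365). The red mark is at (118,277).

The candidates are A (164,231), at world y≈354, and B (130,301), at y≈440. A lies farther to the robot's right, so A is the one.

The measurements agree with the given sizes:

| Quantity | Value |
|---|---|
| Yaw | -5.65° |
| Tilt | 0.583 rad |
| Panel spacing | 345 mm |
| Wall height | 59.3 mm |
| Ledge position relative to seat | x≈-28 mm |

First I'll do the collar, by pushing the lever from its front.

```bash
cat >> h.py <<'E'
YAW=np.radians(-5.65); O=np.array([537.1,-73.6,0]); UX=np.array([np.cos(YAW),np.sin(YAW),0]); UY=np.array([-np.sin(YAW),np.cos(YAW),0])
def unit(x,y,z): return O+x*UX+y*UY+[0,0,z]
def go(s,tgt,az):
    "tgt: world TCP, az: azimuth of tool y deg -> row (cm, rad)"
    r,pi,ya=np.radians(s["tcp_rot"]); from scipy.spatial.transform import Rotation as Rn
    R=Rn.from_euler("xyz",[r,pi,ya]).as_matrix()
    a0=np.degrees(np.arctan2(R[1,1],R[0,1])); t=-((az-a0+90)%180-90)
    return np.round(R.T@(np.array(tgt)-s["tool_pos"])/10,2), round(np.radians(t),3)
E
python3 - <<'E'
from h import *
s=sense()
for t in [(-65,182,235),(-65,182,152),(24,182,152)]: print(unit(*t),go(s,unit(*t),84.35))
E
```

```text
[490.33392677 113.91515777 235.        ] (array([-42.81, -33.47,   1.78]), np.float64(-0.227))
[490.33392677 113.91515777 152.        ] (array([-42.82, -33.45,  10.08]), np.float64(-0.227))
[578.90155266 105.15298653 152.        ] (array([-51.49, -31.45,  10.08]), np.float64(-0.227))
```

```bash
python3 -m crank '[[-42.8,-33.5,1.8,-0.227,0],[-42.8,-33.5,1.8,-0.227,0],[-42.8,-33.5,1.8,-0.227,0],[-42.8,-33.5,1.8,-0.227,0],[-42.8,-33.5,1.8,-0.227,0],[-42.8,-33.5,1.8,-0.227,0],[-42.8,-33.5,1.8,-0.227,0],[-42.8,-33.5,1.8,-0.227,0],[-42.8,-33.5,1.8,-0.227,0],[-42.8,-33.5,1.8,-0.227,0],[-42.8,-33.5,1.8,-0.227,0],[-42.8,-33.5,1.8,-0.227,0],[-42.8,-33.5,1.8,-0.227,0],[-42.8,-33.5,1.8,-0.227,0],[-42.8,-33.5,5,-0.227,0],[-42.8,-33.5,8,-0.227,0],[-42.8,-33.5,10.1,-0.227,0],[-42.8,-33.5,10.1,-0.227,0],[-42.8,-33.5,10.1,-0.227,0]]' 40; python3 - <<'E'
from h import *
s=sense()
for t in [(-65,182,152),(24,182,152)]: print(unit(*t),go(s,unit(*t),84.35))
for n in("side","top"):
    p,d=snapshot(n); np.savez(n+"1.npz",p=p,d=d)
    a=p[120:245,200:365] if n=="top" else p[130:270,220:400]
    cv2.imwrite(f"pics/{n}1.png",cv2.resize(a,None,fx=4,fy=4)[...,::-1])
E
```

```text
time: 2.0
tool_pos: [489.8, 115.1, 152.7]
tcp_rot: [-180.0, -0.0, 174.4]
ft_force: [0.1, -0.3, 1.7]
finger_gap: 0.2
grip_force: 0.0
[490.33392677 113.91515777 152.        ] (array([-0.07, -0.12,  0.07]), np.float64(0.002))
[578.90155266 105.15298653 152.        ] (array([-8.97, -0.13,  0.06]), np.float64(0.002))
```

View pics/side1.png

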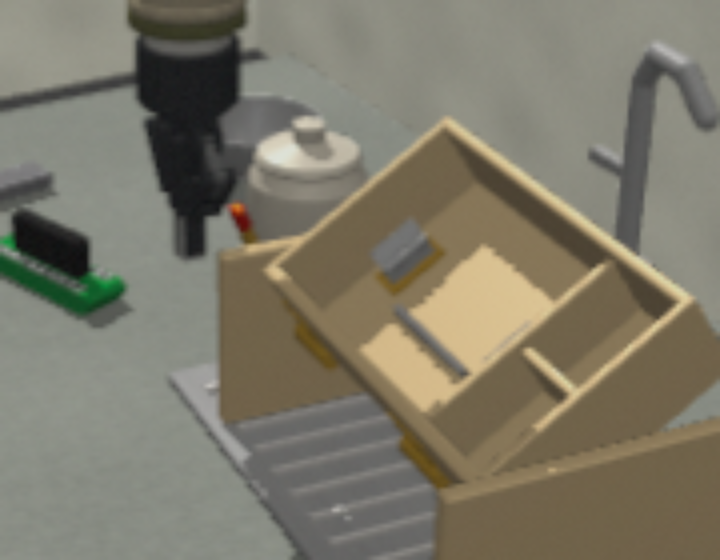

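The crop shows the closed fingertips at (190,230), in front of the red-capped lever at (240,220). Now I push it.

```bash
python3 -m crank '[[-1,-0.1,0,0,0],[-2,-0.1,0,0,0],[-3,-0.1,0,0,0],[-3.8,-0.1,0,0,0],[-4.6,-0.1,0,0,0],[-5.4,-0.1,0,0,0],[-6.2,-0.1,0,0,0],[-7,-0.1,0,0,0],[-7.8,-0.1,0,0,0],[-8.4,-0.1,0,0,0],[-9,-0.1,0,0,0],[-9,-0.1,0,0,0],[-9,-0.1,0,0,0],[-9,-0.1,0,0,0]]'; python3 - <<'E'
from h import *
s=sense(); print(s["ft_force"])
p,d=snapshot("top"); q,e=snapshot("side")
for n,pic,dd,bx in(("top",p,d,(225,262,150,212)),("side",q,e,(270,320,165,215))):
    C=cloud(n,dd); h=cv2.cvtColor(pic,cv2.COLOR_RGB2HSV).astype(int); v,u=np.mgrid[:420,:560]
    m=(((h[...,0]<8)|(h[...,0]>172))&(h[...,1]>170)&(h[...,2]>70)&(u>bx[0])&(u<bx[1])&(v>bx[2])&(v<bx[3])).astype(np.uint8)
    k,lab,st,ce=cv2.connectedComponentsWithStats(m)
    for i in range(1,k):
        P=np.nanmedian(C[lab==i],0); L=P-O; print(n,st[i],"unit",np.round([L@UX,L@UY,P[2]],1))
E
```

```text
time: 3.5
tool_pos: [580.0, 104.2, 152.6]
tcp_rot: [180.0, 0.1, 174.3]
ft_force: [0.8, 0.3, -0.6]
finger_gap: -0.2
grip_force: 0.0
[ 0.7575786   0.31838171 -0.56439522]
side [299 181   5   4   9] unit [ 50.2 183.7 146.9]
```

```bash
python3 -m crank '[[-0.2,0,0,0,0],[-0.4,0,0,0,0],[-0.4,0,0,0,0],[-0.4,0,0,0,0]]'; python3 -m crank '[[1,0,0,0,0],[3,0,0,0,0],[5,0,-2,0,0],[7,0,-5,0,0],[7,0,-8,0,0],[7,0,-8,0,0],[7,0,-8,0,0]]'; python3 - <<'E'
from h import *
s=sense()
for n,b in(("top",(225,270,150,212)),("side",(270,320,165,215))):
    pic,dd=snapshot(n); C=cloud(n,dd); h=cv2.cvtColor(pic,cv2.COLOR_RGB2HSV).astype(int); v,u=np.mgrid[:420,:560]
    m=(((h[...,0]<8)|(h[...,0]>172))&(h[...,1]>170)&(h[...,2]>70)&(u>b[0])&(u<b[1])&(v>b[2])&(v<b[3])).astype(np.uint8)
    k,lab,st,ce=cv2.connectedComponentsWithStats(m)
    for i in range(1,k):
        P=np.nanmedian(C[lab==i],0); L=P-O; print(n,st[i],"unit",np.round([L@UX,L@UY,P[2]],1))
g=np.array([473.7,353.7])
for z in(150,41): print(go(s,[*g,z],16.5))
E
```

```text
time: 4.0
tool_pos: [583.6, 103.8, 152.2]
tcp_rot: [-180.0, -0.0, 174.3]
ft_force: [-1.2, -0.3, -0.2]
finger_gap: 0.0
grip_force: 0.6
time: 4.7
tool_pos: [514.4, 110.9, 233.4]
tcp_rot: [180.0, 0.2, 174.3]
ft_force: [-1.0, 0.3, -0.2]
finger_gap: -0.2
grip_force: 0.0
side [300 181   4   4   4] unit [ 52.2 189.6 143.9]
(array([ 6.47, 23.76,  8.34]), np.float64(1.184))
(array([ 6.5 , 23.75, 19.24]), np.float64(1.184))
```

```bash
python3 -m crank '[[6.5,23.8,0,1.184,5],[6.5,23.8,0,1.184,5],[6.5,23.8,0,1.184,5],[6.5,23.8,0,1.184,5],[6.5,23.8,4,1.184,5],[6.5,23.8,8,1.184,5],[6.5,23.8,10,1.184,5],[6.5,23.8,10,1.184,5],[6.5,23.8,10,1.184,5],[6.5,23.8,10,1.184,5]]'; python3 - <<'E'
from h import *
s=sense(); g=np.array([473.7,353.7])
for z in(47,): print(go(s,[*g,z],16.5))
p,d=snapshot("top"); q,e=snapshot("side"); print(s["joint_pos"])
cv2.imwrite("pics/s2.png",cv2.resize(q[120:240,120:300],None,fx=4,fy=4)[...,::-1])
E
```

```text
time: 5.8
tool_pos: [471.7, 353.4, 130.0]
tcp_rot: [-179.8, 0.1, 106.5]
ft_force: [-0.5, -0.4, -0.8]
finger_gap: 49.6
grip_force: 0.0
(array([-0.02,  0.23,  8.3 ]), np.float64(-0.0))
[ 3.18545306e+01  1.11963623e+01  9.43176297e+01 -2.26038863e-03
  7.46927558e+01  1.53713910e+01]
```

View pics/s2.png

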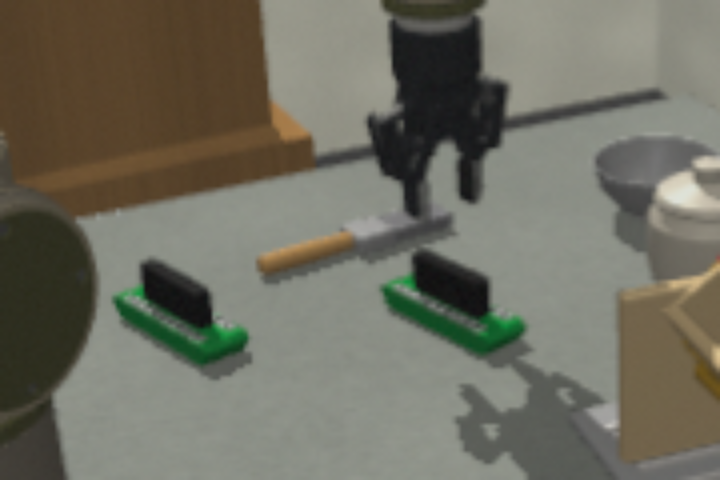

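The crop shows the open fingers at (445,185), above and straddling grater A's spine at (450,285). B is at (180,310). I'll descend on A and grip.

```bash
python3 -m crank '[[0,0.2,2.5,0,5],[0,0.2,5,0,5],[0,0.2,7,0,5],[0,0.2,8.3,0,5],[0,0.2,8.3,0,5],[0,0.2,8.3,0,5],[0,0.2,8.3,0,0],[0,0.2,8.3,0,0],[0,0.2,8.3,0,0],[0,0.2,8.3,0,0],[0,0.2,8.3,0,0],[0,0.2,8.3,0,0],[0,0.2,8.3,0,0],[0,0.2,8.3,0,0]]' 40; python3 -m crank '[[0,0,-3,0,0],[0,0,-7,0,0],[0,0,-12,0,0],[0,0,-17,0,0],[0,0,-20,0,0],[0,0,-20,0,0],[0,0,-20,0,0]]'; python3 - <<'E'
from h import *
s=sense(); 
# held grater: measure offset between spine/plate centre and TCP from top cloud
p,d=snapshot("top"); q,e=snapshot("side"); np.savez("held.npz",p=p,d=d,q=q,e=e)
C=cloud("side",e); h=cv2.cvtColor(q,cv2.COLOR_RGB2HSV); m=cv2.inRange(h,(45,90,40),(85,255,255))>0
m&=np.hypot(C[...,0]-s["tool_pos"][0],C[...,1]-s["tool_pos"][1])<120
G=C[m]; print(s["tool_pos"],len(G),np.nanpercentile(G,[2,50,98],0).round(1).tolist())
for X in(-10.8,): 
  for Z in(300,): t=unit(X+0,0,Z); print(t,go(s,t,-5.65))
E
```

```text
time: 7.3
tool_pos: [475.6, 355.1, 50.8]
tcp_rot: [179.9, -0.0, 106.5]
ft_force: [-1.3, -1.0, 7.1]
finger_gap: 17.2
grip_force: 40.5
time: 8.0
tool_pos: [475.0, 354.7, 249.9]
tcp_rot: [179.9, -0.0, 106.5]
ft_force: [-0.1, -0.0, -2.7]
finger_gap: 17.7
grip_force: 39.7
[475.00019855 354.66848144 249.86543584] 228 [[436.1, 278.6, 199.3], [464.4, 320.3, 212.0], [509.6, 415.1, 221.7]]
[526.35246787 -72.53672529 300.        ] (array([-42.42,  -7.21,  -5.04]), np.float64(0.387))
```

```bash
python3 - <<'E'
from h import *
s=sense()
for Z in(312,240): print(go(s,unit(59,1,Z),-5.65))
E
```

```text
(array([-44.93,  -0.6 ,  -6.45]), np.float64(0.387))
(array([-44.92,  -0.58,   0.75]), np.float64(0.387))
```

```bash
python3 -m crank '[[0,0,-3,0,0],[-2,0,-6.4,0,0],[-6,0,-6.4,0.1,0],[-10,0,-6.4,0.2,0],[-14,0,-6.4,0.3,0],[-18,0,-6.4,0.387,0],[-22,0,-6.4,0.387,0],[-26,0,-6.4,0.387,0],[-30,-0.3,-6.4,0.387,0],[-34,-0.6,-6.4,0.387,0],[-38,-0.6,-6.4,0.387,0],[-42,-0.6,-6.4,0.387,0],[-44.9,-0.6,-6.4,0.387,0],[-44.9,-0.6,-6.4,0.387,0],[-44.9,-0.6,-4,0.387,0],[-44.9,-0.6,-2,0.387,0],[-44.9,-0.6,0,0.387,0],[-44.9,-0.6,0.7,0.387,0],[-44.9,-0.6,0.7,0.387,0],[-44.9,-0.6,0.7,0.387,0]]'; cat > chk.py <<'E'
from h import *
import sys
s=sense(); p,d=snapshot("top"); q,e=snapshot("side"); np.savez("w.npz",p=p,d=d,q=q,e=e)
t=.583; ex=UX*np.cos(t)+[0,0,np.sin(t)]; ez=np.cross(ex,UY); S=unit(70,.3,139.3)
T=s["tool_pos"]-O; print("TCP unit",np.round([T@UX-70,T@UY-.3,T[2]-139.3],1),"gap",s["finger_gap"],"ft",s["ft_force"].round(1))
for n,pic,dd in(("top",p,d),("side",q,e)):
    C=cloud(n,dd); h=cv2.cvtColor(pic,cv2.COLOR_RGB2HSV); m=cv2.inRange(h,(45,90,40),(85,255,255))>0
    m&=np.linalg.norm(C-S,axis=2)<170
    G=C[m]-S; A=np.c_[G@UX,G@UY,G[:,2]]; L=np.c_[G@ex,G@UY,G@ez]
    if len(G): print(n,len(G),"level min/med/max",np.nanpercentile(A,[1,50,99],0).round(1).tolist(),"\n   seat",np.nanpercentile(L,[1,50,99],0).round(1).tolist())
if len(sys.argv)>1: cv2.imwrite(sys.argv[1],np.vstack([cv2.resize(p[120:230,225:390],None,fx=2.6,fy=2.6),cv2.resize(q[140:270,240:405],None,fx=2.6,fy=2.6)])[...,::-1][:600])
E
python3 chk.py pics/w1.png
```

```text
time: 10.1
tool_pos: [596.6, -77.3, 242.6]
tcp_rot: [-180.0, -0.0, 84.3]
ft_force: [0.5, -0.4, -1.4]
finger_gap: 17.2
grip_force: 39.7
TCP unit [-10.4   1.8 103.3] gap 17.208696868601255 ft [ 0.5 -0.4 -1.4]
top 200 level min/med/max [[-34.3, -71.5, 53.0], [-18.8, -46.9, 72.2], [7.2, 59.6, 104.8]] 
   seat [[1.6, -71.5, 55.0], [24.8, -46.9, 69.2], [46.0, 59.6, 97.8]]
side 358 level min/med/max [[-35.0, -73.1, 34.8], [-28.8, -36.4, 70.2], [11.4, 95.9, 83.5]] 
   seat [[3.8, -73.1, 33.3], [14.9, -36.4, 70.4], [49.2, 95.9, 82.9]]
```

View pics/w1.png

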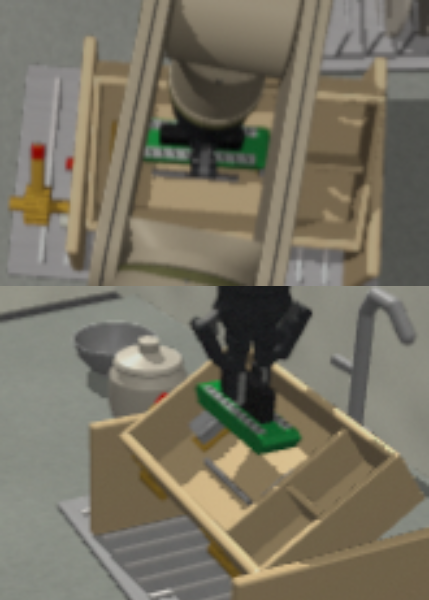

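The top half shows the red cap at (38,152), just at the red mark (70,163). The bottom half shows the grater level at (247,415), over the clips. Now I descend slowly to the noses.

```bash
python3 -m crank '[[-0.1,0,0.7,0,0],[-0.1,0,1.4,0,0],[-0.1,0,2,0,0],[-0.1,0,2.4,0,0],[-0.1,0,2.4,0,0],[-0.1,0,2.4,0,0]]'; python3 -m crank '[[0,0,0.2,0,0],[0,0,0.4,0,0],[0,0,0.4,0,0],[0,0,0.4,0,0]]';  python3 chk.py
```

```text
time: 10.8
tool_pos: [596.4, -78.6, 218.2]
tcp_rot: [-180.0, -0.0, 84.3]
ft_force: [-0.8, -0.4, -2.4]
finger_gap: 17.6
grip_force: 39.7
time: 11.2
tool_pos: [596.4, -78.6, 214.3]
tcp_rot: [-180.0, -0.0, 84.3]
ft_force: [-0.3, -0.1, -1.5]
finger_gap: 17.4
grip_force: 39.7
TCP unit [-10.5   0.5  75. ] gap 17.421044034151244 ft [-0.3 -0.1 -1.5]
top 207 level min/med/max [[-34.1, -72.4, -10.9], [-19.5, -46.1, 43.7], [6.7, 56.8, 77.2]] 
   seat [[-27.1, -72.4, 4.8], [9.2, -46.1, 45.7], [31.0, 56.8, 72.7]]
side 338 level min/med/max [[-35.3, -74.2, 18.3], [-29.7, -40.4, 40.8], [8.1, 79.1, 56.5]] 
   seat [[-12.7, -74.2, 19.4], [-1.8, -40.4, 46.6], [29.5, 79.1, 59.3]]
```

```bash
for i in 1 2 ; do python3 -m crank '[[0,0,0.1,0,0],[0,0,0.2,0,0],[0,0,0.2,0,0]]' | grep -E "tool_pos|ft|gap"; done
```

```text
tool_pos: [596.6, -78.7, 212.5]
ft_force: [-0.7, 0.4, 0.7]
finger_gap: 17.7
tool_pos: [597.0, -78.8, 211.0]
ft_force: [0.8, 0.8, 4.0]
finger_gap: 17.3
```

```bash
for i in 1 ; do python3 -m crank '[[0,0,0.1,0,0],[0,0,0.2,0,0],[0,0,0.2,0,0]]' | grep -E "tool_pos|ft|gap"; done
```

```text
tool_pos: [597.1, -78.8, 208.9]
ft_force: [2.8, 0.2, 3.4]
finger_gap: 17.3
```

Contact came at underside Z≈22 mm, as predicted. Now I open the fingers while moving to the front, so the grater rolls down onto the slope caged between them.

```bash
python3 -m crank '[[0,0,0,0,2.2],[0,-0.1,0,0,2.6],[0,-0.3,0,0,3],[0,-0.5,0,0,3.4],[0,-0.7,0,0,3.8],[0,-0.9,0,0,4.2],[0,-1.1,0,0,4.6],[0,-1.3,0,0,4.6],[0,-1.5,0,0,4.6],[0,-1.6,0,0,4.6],[0,-1.6,0,0,4.6],[0,-1.6,0,0,4.6],[0,-1.6,0,0,4.6]]' 20;  python3 chk.py pics/w2.png
```

```text
time: 13.5
tool_pos: [580.6, -77.1, 208.3]
tcp_rot: [180.0, 0.0, 84.3]
ft_force: [0.0, -0.2, -0.2]
finger_gap: 46.2
grip_force: 0.0
TCP unit [-26.4   0.5  69. ] gap 46.22651935422367 ft [ 0.  -0.2 -0.2]
top 164 level min/med/max [[-34.7, -73.2, 17.9], [-15.2, -56.4, 33.3], [7.7, 55.5, 64.5]] 
   seat [[-17.8, -73.2, 22.5], [6.6, -56.4, 35.8], [27.5, 55.5, 71.1]]
side 196 level min/med/max [[-34.0, -82.6, 6.2], [-20.6, -58.2, 29.9], [2.9, 75.9, 48.1]] 
   seat [[-17.0, -82.6, 17.0], [-1.1, -58.2, 35.4], [25.7, 75.9, 48.6]]
```

View pics/w2.png

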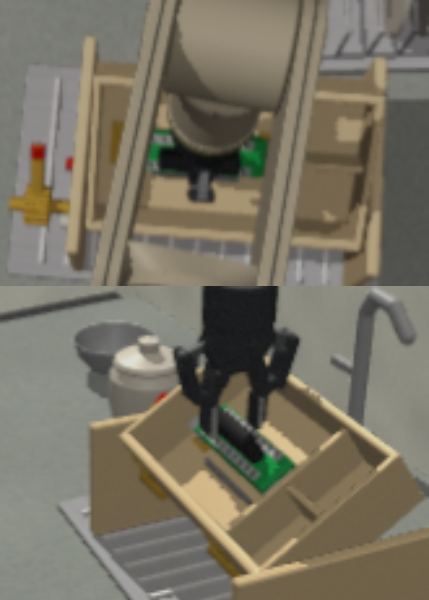

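The grater lies tilted across the noses, caged between the fingers, at bottom-half (245,445). Now I press with the uphill fingertip on the plate's uphill strip.

```bash
python3 -m crank '[[0,0.2,0,0,4.6],[0,0.3,0.2,0,4.6],[0,0.3,0.4,0,4.6],[0,0.3,0.4,0,4.6]]' | grep -E "tool_pos|ft|gap"; for i in 1 2 3; do python3 -m crank '[[0,0,0.1,0,4.6],[0,0,0.2,0,4.6],[0,0,0.2,0,4.6]]' | grep -E "tool_pos|ft"; done
```

```text
tool_pos: [583.4, -77.4, 203.8]
ft_force: [0.0, 0.0, -0.0]
finger_gap: 46.0
tool_pos: [583.6, -77.4, 202.5]
ft_force: [-1.3, -0.1, 2.4]
tool_pos: [583.5, -77.4, 200.2]
ft_force: [-0.9, 1.2, 4.1]
tool_pos: [583.5, -77.4, 198.2]
ft_force: [-1.8, -0.7, 5.3]
```

```bash
for i in 1 2; do python3 -m crank '[[0,0,0.1,0,4.6],[0,0,0.2,0,4.6],[0,0,0.2,0,4.6]]' | grep -E "tool_pos|ft"; done; python3 chk.py
```

```text
tool_pos: [583.4, -77.3, 195.9]
ft_force: [-0.9, 0.3, 1.7]
tool_pos: [583.2, -77.3, 193.5]
ft_force: [-0.7, -0.1, -1.2]
TCP unit [-23.8   0.5  54.2] gap 45.83186795592255 ft [-0.7 -0.1 -1.2]
top 142 level min/med/max [[-37.0, -69.1, 1.0], [-15.5, -53.2, 21.2], [9.2, 55.6, 41.9]] 
   seat [[-25.1, -69.1, 11.0], [0.0, -53.2, 23.6], [19.6, 55.6, 48.2]]
side 129 level min/med/max [[-45.5, -92.5, -10.4], [-22.5, -43.7, 15.7], [1.9, 101.8, 37.5]] 
   seat [[-25.7, -92.5, -3.7], [-11.2, -43.7, 22.5], [17.8, 101.8, 44.5]]
```

It snapped, and the plate top now reads about 22–23 mm. I'll press a little further to make sure it is home.

```bash
for i in 1 2; do python3 -m crank '[[0,0,0.1,0,4.6],[0,0,0.2,0,4.6],[0,0,0.2,0,4.6]]' | grep -E "tool_pos|ft"; done; python3 chk.py
```

```text
tool_pos: [583.6, -77.4, 192.5]
ft_force: [-0.5, 0.3, 2.4]
tool_pos: [583.9, -77.0, 190.9]
ft_force: [-1.2, 3.4, 6.1]
TCP unit [-23.1   0.9  51.6] gap 46.539228347969505 ft [-1.2  3.4  6.1]
top 142 level min/med/max [[-40.9, -69.5, 1.6], [-15.9, -52.7, 19.6], [6.5, 55.8, 47.2]] 
   seat [[-25.9, -69.5, 14.5], [-1.1, -52.7, 22.7], [19.5, 55.8, 57.6]]
side 135 level min/med/max [[-44.5, -92.5, -10.0], [-21.9, -45.8, 15.5], [12.9, 100.3, 35.7]] 
   seat [[-25.7, -92.5, 0.3], [-11.6, -45.8, 22.0], [21.8, 100.3, 45.2]]
```

```bash
python3 -m crank '[[0,0,0.2,0,4.6],[0,0,0.3,0,4.6],[0,0,0.3,0,4.6]]' | grep -E "tool_pos|ft"; python3 -m crank '[[0,0,-0.3,0,4.6],[0,0,-1,0,4.6],[0,0,-2,0,4.6],[0,0,-4,0,4.6],[0,0,-7,0,4.6],[0,0,-10,0,4.6],[0,0,-14,0,4.6],[4,0,-16,0,4.6],[8,0,-16,0,4.6],[12,0,-16,0,4.6],[16,0,-16,0,4.6],[20,0,-16,0,4.6],[24,0,-16,0,4.6],[28,0,-16,0,4.6],[30,0,-16,0,4.6],[30,0,-16,0,4.6],[30,0,-16,0,4.6]]' | grep -E "time|tool_pos|ft"; python3 chk.py; python3 - <<'E'
from h import *
w=np.load("w.npz"); p,q=w["p"],w["q"]
cv2.imwrite("pics/end.png",np.vstack([cv2.resize(p[125:235,225:390],None,fx=2.6,fy=2.6),cv2.resize(q[140:265,240:405],None,fx=2.6,fy=2.5)])[...,::-1])
t=.583; ex=UX*np.cos(t)+[0,0,np.sin(t)]; ez=np.cross(ex,UY); S=unit(70,.3,139.3)
C=cloud("top",w["d"])-S; L=np.stack([C@ex,C@UY,C@ez],-1)
h=cv2.cvtColor(p,cv2.COLOR_RGB2HSV); v,u=np.mgrid[:420,:560]
near=(abs(L[...,0])<40)&(abs(L[...,1])<85)
pl=near&(L[...,2]>14)&(L[...,2]<30)&(h[...,0]>45)&(h[...,0]<85)&(h[...,1]>70); q=L[pl]
k=np.linalg.lstsq(np.c_[q[:,:2],np.ones(len(q))],q[:,2],rcond=None)[0]; print("plate plane slopes, z0",k,len(q))
r=cv2.minAreaRect(q[:,:2].astype(np.float32)); print("plate rect",r)
sp=near&(L[...,2]>50)&(h[...,2]<70); q=L[sp]; print("spine",np.median(q,0),cv2.minAreaRect(q[:,:2].astype(np.float32)))
fl=(abs(L[...,1])<60)&(L[...,0]>40)&(L[...,0]<65)&(abs(L[...,2])<15); print("floor z",np.median(L[fl][:,2]),fl.sum())
cl=near*0+(h[...,1]<45)&(abs(L[...,0])<30)&(abs(abs(L[...,1])-78)<14)&(L[...,2]>15)&(L[...,2]<45)
for sg in(1,-1): q=L[cl&(L[...,1]*sg>0)]; print("clip",len(q),np.median(q,0) if len(q) else "")
E
```

```text
tool_pos: [584.5, -76.9, 188.3]
ft_force: [1.0, 3.0, 5.6]
time: 18.3
tool_pos: [613.2, 220.8, 347.4]
ft_force: [-0.0, 0.3, -0.2]
TCP unit [-23.3 300.1 208.1] gap 45.99730021403679 ft [-0.   0.3 -0.2]
top 298 level min/med/max [[-36.4, -69.2, 3.6], [-12.7, 16.0, 20.9], [8.9, 74.5, 36.9]] 
   seat [[-26.0, -69.2, 10.0], [3.1, 16.0, 23.5], [18.5, 74.5, 42.5]]
side 139 level min/med/max [[-43.3, -92.2, -13.2], [-22.9, -43.8, 13.9], [1.5, 77.2, 33.4]] 
   seat [[-26.4, -92.2, -0.1], [-12.0, -43.8, 21.6], [15.5, 77.2, 48.1]]
plate plane slopes, z0 [-0.04005198  0.03946152 23.06095465] 275
plate rect ((-4.09654426574707, 3.0962677001953125), (45.87261199951172, 145.85940551757812), 0.2997792661190033)
spine [-2.26183587  3.00595247 59.8140332 ] ((-8.64431381225586, 22.161258697509766), (35.31385040283203, 134.29393005371094), 11.972175598144531)
floor z 0.1656669643340009 338
clip 420 [[[  432.86290205  1575.22529058 -1197.2344561 ]
  [  433.4630785   1576.57379294 -1207.51985043]
  [  433.73097     1566.13355168 -1199.18835247]
  ...
  [  626.41383638 -1337.03293475 -1416.15922095]
  [  62
[... 2735 characters left out ...]
  627.05797484 -1344.65214464 -1420.87736163]
  [  625.17429126 -1337.24444823 -1397.68828545]]

 [[  432.86290205  1575.22529058 -1197.2344561 ]
  [  433.4630785   1576.57379294 -1207.51985043]
  [  433.73097     1566.13355168 -1199.18835247]
  ...
  [  626.41383638 -1337.03293475 -1416.15922095]
  [  627.05797484 -1344.65214464 -1420.87736163]
  [  625.17429126 -1337.24444823 -1397.68828545]]

 [[  432.86290205  1575.22529058 -1197.2344561 ]
  [  433.4630785   1576.57379294 -1207.51985043]
  [  433.73097     1566.13355168 -1199.18835247]
  ...
  [  626.41383638 -1337.03293475 -1416.15922095]
  [  627.05797484 -1344.65214464 -1420.87736163]
  [  625.17429126 -1337.24444823 -1397.68828545]]]
```

View pics/end.png

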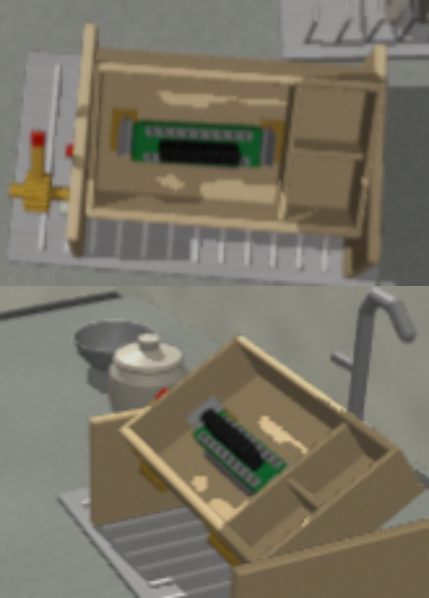

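The plate plane rises towards +y by 0.04, so the -y end is home at crop (268,145). The +y end at (128,140) has not snapped. I'll press again with the same finger placing, 48 mm towards +y.

```bash
sed -i 's/^for sg.*//' chk.py; python3 -m crank '[[-4,-0.2,0,0,4.6],[-8,-0.2,0,0,4.6],[-12,-0.2,0,0,4.6],[-16,-0.2,0,0,4.6],[-20,-0.2,0,0,4.6],[-24,-0.2,0,0,4.6],[-25.2,-0.2,0,0,4.6],[-25.2,-0.2,2,0,4.6],[-25.2,-0.2,5,0,4.6],[-25.2,-0.2,8,0,4.6],[-25.2,-0.2,11,0,4.6],[-25.2,-0.2,13,0,4.6],[-25.2,-0.2,14.2,0,4.6],[-25.2,-0.2,14.2,0,4.6],[-25.2,-0.2,14.2,0,4.6]]' | grep -E "time|tool_pos|ft";  python3 -m crank '[[0,0,0.1,0,4.6],[0,0,0.2,0,4.6],[0,0,0.3,0,4.6],[0,0,0.3,0,4.6]]' | grep -E "tool_pos|ft"; for i in 1 2; do python3 -m crank '[[0,0,0.1,0,4.6],[0,0,0.2,0,4.6],[0,0,0.2,0,4.6]]' | grep -E "tool_pos|ft"; done; python3 chk.py
```

```text
time: 19.9
tool_pos: [586.7, -29.7, 206.4]
ft_force: [-0.9, 0.2, -0.2]
tool_pos: [586.4, -29.4, 202.5]
ft_force: [-0.6, 0.3, 0.5]
tool_pos: [586.1, -29.4, 200.0]
ft_force: [0.1, -0.7, 0.1]
tool_pos: [586.1, -29.4, 198.0]
ft_force: [-0.3, 1.2, -0.1]
TCP unit [-25.6  48.5  58.7] gap 45.978246667974695 ft [-0.3  1.2 -0.1]
top 125 level min/med/max [[-56.0, -69.7, -13.7], [-17.1, -56.4, 16.7], [7.3, 75.5, 105.7]] 
   seat [[-34.5, -69.7, 4.7], [-4.4, -56.4, 22.1], [18.1, 75.5, 119.9]]
side 146 level min/med/max [[-42.9, -91.9, -13.4], [-22.6, -40.6, 14.2], [8.1, 88.8, 33.7]] 
   seat [[-26.5, -91.9, -1.3], [-11.7, -40.6, 21.9], [19.2, 88.8, 49.9]]
```

```bash
for i in 1 2 3; do python3 -m crank '[[0,0,0.1,0,4.6],[0,0,0.2,0,4.6],[0,0,0.2,0,4.6]]' | grep -E "tool_pos|ft"; done
```

```text
tool_pos: [586.2, -29.4, 196.1]
ft_force: [-0.1, -0.0, -0.6]
tool_pos: [586.2, -29.4, 194.0]
ft_force: [0.8, -0.1, -1.2]
tool_pos: [586.2, -29.4, 192.1]
ft_force: [-0.0, 0.4, -0.2]
```

```bash
for i in 1 2 ; do python3 -m crank '[[0,0,0.1,0,4.6],[0,0,0.2,0,4.6],[0,0,0.2,0,4.6]]' | grep -E "tool_pos|ft"; done
```

```text
tool_pos: [586.3, -29.4, 190.3]
ft_force: [-0.6, 0.3, 0.8]
tool_pos: [586.9, -29.3, 188.9]
ft_force: [1.2, 1.3, 2.6]
```

```bash
for i in 1 2 3; do python3 -m crank '[[0,0,0.1,0,4.6],[0,0,0.2,0,4.6],[0,0,0.2,0,4.6]]' | grep -E "tool_pos|ft"; done
```

```text
tool_pos: [587.3, -29.3, 187.3]
ft_force: [0.9, 0.8, 1.0]
tool_pos: [586.6, -29.5, 185.4]
ft_force: [-1.7, 1.4, 10.1]
tool_pos: [586.8, -29.5, 185.1]
ft_force: [-7.3, 1.5, 19.6]
```

The force dipped at 187 (the snap), then rose stiffly to 20 N, so the +y end is home. I'll retreat and check.

```bash
python3 -m crank '[[0,0,-0.5,0,4.6],[0,0,-1,0,4.6],[0,0,-2,0,4.6],[0,0,-4,0,4.6],[0,0,-7,0,4.6],[0,0,-10,0,4.6],[0,0,-14,0,4.6],[4,0,-16,0,4.6],[8,0,-16,0,4.6],[12,0,-16,0,4.6],[16,0,-16,0,4.6],[20,0,-16,0,4.6],[24,0,-16,0,4.6],[25,0,-16,0,4.6],[25,0,-16,0,4.6],[25,0,-16,0,4.6]]' | grep -E "time|tool_pos|ft"; cat > fin.py <<'E'
from h import *
t=.583; ex=UX*np.cos(t)+[0,0,np.sin(t)]; ez=np.cross(ex,UY); S=unit(70,.3,139.3)
def fit(q): 
    k=np.linalg.lstsq(np.c_[q[:,:2],np.ones(len(q))],q[:,2],rcond=None)[0]
    for _ in range(4): q=q[abs(q[:,2]-np.c_[q[:,:2],np.ones(len(q))]@k)<4]; k=np.linalg.lstsq(np.c_[q[:,:2],np.ones(len(q))],q[:,2],rcond=None)[0]
    return k.round(4),len(q)
def run(p,d,nm):
    C=cloud("top",d)-S; L=np.stack([C@ex,C@UY,C@ez],-1); h=cv2.cvtColor(p,cv2.COLOR_RGB2HSV)
    pl=(abs(L[...,0])<40)&(abs(L[...,1])<85)&(L[...,2]>14)&(L[...,2]<32)&(h[...,0]>45)&(h[...,0]<85)&(h[...,1]>70); q=L[pl]
    a=q[q[:,1]>45]; b=q[q[:,1]<-45]
    print(nm,"plate",fit(q),"end z",np.median(a[:,2]),np.median(b[:,2]),cv2.minAreaRect(q[:,:2].astype(np.float32)))
    rm=(L[...,2]>52)&(L[...,2]<68)&(abs(L[...,1]-10)<95)&(((L[...,0]>80)&(L[...,0]<95))|((L[...,0]<-74)&(L[...,0]>-92))); print("  rim",fit(L[rm]))
    fl=(abs(L[...,1])<90)&(L[...,0]>35)&(L[...,0]<72)&(abs(L[...,2])<12); print("  floor",fit(L[fl]))
w=np.load("w.npz") 
p,d=snapshot("top"); run(p,d,"now"); z=np.load("top0.npz"); run0=z
C=cloud("top",z["d"])-S; L=np.stack([C@ex,C@UY,C@ez],-1); fl=(abs(L[...,1])<60)&(abs(L[...,0])<72)&(abs(L[...,2])<8); print("floor0",fit(L[fl]))
cv2.imwrite("pics/end2.png",cv2.resize(p[130:215,235:345],None,fx=7,fy=7,interpolation=cv2.INTER_CUBIC)[...,::-1])
E
python3 fin.py
```

```text
time: 25.0
tool_pos: [611.0, 218.5, 342.1]
ft_force: [-0.2, -0.8, -0.3]
now plate (array([ 3.40000e-03, -2.00000e-04,  2.05355e+01]), 217) end z 20.733795448861276 20.658392349576943 ((-4.234245300292969, 1.6447830200195312), (45.97225570678711, 142.89295959472656), 0.10238311439752579)
  rim (array([-5.60000e-03, -1.70000e-03,  5.88759e+01]), 458)
  floor (array([-0.0029,  0.0012, -0.0773]), 597)
floor0 (array([-0.001 ,  0.0006, -0.265 ]), 1553)
```

The plate top now reads 20.6 mm at both ends (21 expected), its slope is below 0.004, x≈-4 mm and y≈+1.6 mm. The floor and rim are unchanged. I'll check the lever once more and hand in.

```bash
python3 - <<'E'
from h import *
from bench import hand_in
pic,dd=snapshot("side"); C=cloud("side",dd); h=cv2.cvtColor(pic,cv2.COLOR_RGB2HSV).astype(int); L=C-O
m=((h[...,0]<8)|(h[...,0]>172))&(h[...,1]>170)&(h[...,2]>70)&(abs(L@UY-185)<20)&(C[...,2]>110)&(abs(L@UX)<90)
P=np.nanmedian(L[m],0); print(m.sum(),P@UX,P[2])
if P@UX>45: print(hand_in())
E
```

```text
5 51.73120166906011 147.2832408530328
the job is handed in; nothing more can be done
None
```

The job is handed in: the collar is at the red locked mark, and the green grater is snapped home under both clips, released and flat on the bin floor (about x −4 mm and y +2 mm from the seat), with the bin unmoved and the keeper, brush, soap and salt not touched.

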